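# Pack the pull handles off the barbed hooks into the rolling caddy

### The arm

A 6-joint arm with a two-finger parallel gripper is mounted at the origin on the work surface. World frame = base frame: x ahead of the robot, y to its left, z up, the work surface at z = 0. Lengths are in m, angles in rad, forces in N, time in s.
With the tool pointing down it reaches from about 0.3 to 0.825 m from the base axis. Payload 5.4 kg.
Tool frame: the origin (TCP) lies at the very end of the fingers, on their centre line; the grasp point (between the pads) lies 19 mm behind it; z points along the fingers, y is the line along which they close (so a half turn about z gives the same grasp; the last joint's range is limited). The gripper opens to 92 mm and grips with 3 to 60 N. Pads are 20 mm wide; open, the fingers measure 128 mm over their backs; the gripper's body (75 mm by 189 mm) begins 69 mm behind the grasp point.
Start: joints at [-1.557, 0.158, 1.597, -0, 1.386, -0.21], TCP at [0.128, -0.561, 0.215] pointing down, gripper open.
Joint ranges: [-2.91, 2.91], [-0.94, 2.29], [0.18, 2.7], [-1.29, 4.43], [0.17, 2.64], [-3, 3]. Speed limits (rad/s): [2.57, 2.57, 3.14, 3.14, 3.14, 3.14].

### API

Orientations are given as a rotation vector (axis times angle).
In Python, from workcell import bot gives the robot as it stands. Calls block until the motion is done:
- bot.goto(position, orientation): joint-space move of the TCP to a pose.
- bot.line_to(position, rot=None, max_speed=0.15): straight line of the TCP; rot=None keeps the orientation; max_speed is the mean speed in m/s.
- bot.set_joints(angles): joint-space move.
- bot.set_gripper(opening, newtons=None): opening from 0.0 (shut) to 1.0 (fully open); newtons is the grip in N (None keeps the last); returns when the fingers have stopped.
- bot.hold(seconds).
- bot.inverse_kinematics(position, orientation): joint angles nearest the present ones, or None.
- bot.read_camera(name): name is "scene" or "top" or "wrist"; returns a dict with "pixels" (400x640x3 uint8, blue, green, red), "fx", "fy", "cx", "cy" (pixels), "R" (3x3) and "t" (3): a world point X has camera coordinates R X + t. Camera axes: x right, y down, z forward; pixel columns grow to the right and rows downward; lengths in m; the calibration is good to about 2 mm. A picture is of the moment at which its call begins. There is no depth.
A pose or a line that the arm cannot do raises bot.MotionError and nothing moves.
- bot.job_done(): hands the job in; it is judged then, once.
Readings, each from a call of its own:
- bot.current_clock(): time.
- bot.current_joints(): joint angles.
- bot.current_joint_vel(): joint speeds.
- bot.current_effort(): joint torques, N m.
- bot.current_ee_pos(): TCP position.
- bot.current_tool_rot(): TCP orientation.
- bot.current_contact_force(): force on the tool from outside, world axes, zero at the start.
- bot.current_ft_torque(): the same for the moment, N m.
- bot.current_opening(): opening from 0.0 (shut) to 1.0 (fully open).
- bot.current_grip_force(): force on a finger pad.
Only numpy, scipy, OpenCV 4.12 (cv2) and the standard library are available. Lean on these libraries where they do the work, as an engineer would, in place of code of your own. Each camera call takes 0.05 s, during which the arm holds its last target. There are 200 camera calls.

### The job

Put the gym's pull handles away: first push the red brake pedal of the blue caddy down to lock it, then take every handle off its barbed hook (raise it, tilt it and back it over the barb) and lay it flat inside the caddy's tray while the brake stays down. When all of them are in, flick the pedal up again to release the brake and roll the caddy along its track to the far end stop, with the handles still lying in the tray. Do not knock over the yellow tub standing between them.

Things in the scene. Friction and masses are not known exactly. Their poses are not given: they have to be found in the camera images.
- grip1 (a point): centre of the padded black bar of pull handle 1 (orange stirrup); the bar is 26 mm thick (own x), 110 mm long (y), 32 mm tall (z); axes as handle1. The handle starts hanging on a hook by the bar's underside, 53 to 67 mm behind the hook's bend. After an upset it may hang askew or lie elsewhere. It may be absent (None).
- grip2 (a point): centre of the padded black bar of pull handle 2 (green stirrup); the bar is 26 mm thick (own x), 110 mm long (y), 32 mm tall (z); axes as handle2. The handle starts hanging on a hook by the bar's underside, 53 to 67 mm behind the hook's bend. After an upset it may hang askew or lie elsewhere. It may be absent (None).
- grip3 (a point): centre of the padded black bar of pull handle 3 (blue stirrup); the bar is 26 mm thick (own x), 110 mm long (y), 32 mm tall (z); axes as handle3. The handle starts hanging on a hook by the bar's underside, 53 to 67 mm behind the hook's bend. After an upset it may hang askew or lie elsewhere. It may be absent (None).
- handle1: pull handle 1: flat, rigid, 92 mm tall, about 0.3 kg; origin at the middle of its foot, 76 mm below the bar's centre. Axes: y along the bar, z from foot to bar (up while hanging), x through the thickness. Under the bar is an opening 48 mm tall and 76 mm wide, closed by two side arms and, at the foot, a cross-bar 10 mm thick (x), 12 mm tall. The opening's middle is 40 mm below the bar's centre.
- handle2: pull handle 2: flat, rigid, 92 mm tall, about 0.3 kg; origin at the middle of its foot, 76 mm below the bar's centre. Axes: y along the bar, z from foot to bar (up while hanging), x through the thickness. Under the bar is an opening 48 mm tall and 76 mm wide, closed by two side arms and, at the foot, a cross-bar 10 mm thick (x), 12 mm tall. The opening's middle is 40 mm below the bar's centre.
- handle3: pull handle 3: flat, rigid, 92 mm tall, about 0.3 kg; origin at the middle of its foot, 76 mm below the bar's centre. Axes: y along the bar, z from foot to bar (up while hanging), x through the thickness. Under the bar is an opening 48 mm tall and 76 mm wide, closed by two side arms and, at the foot, a cross-bar 10 mm thick (x), 12 mm tall. The opening's middle is 40 mm below the bar's centre.
- hook1 (a point): bend of barbed hook 1: where the axis of its level rod meets that of its upturned tip (both 8 mm thick). The point's -x axis points out of the rack, the way the hook points, z up. The rod runs 124 mm back (+x) to its bracket. The tip's top is 47 mm above this point; a barb 6 mm thick at the top points 10 mm back and down. Nothing of the rack behind the rod rises above it, but for the hooks' tips.
- hook2 (a point): bend of barbed hook 2, alike (hooks are 130 mm apart). From the rod's underside to the tip's top is 51 mm, 3 mm more than a handle's opening: an upright handle cannot pass. Raise the handle a little, tilt it about 0.75 rad with its foot outwards (-x) and bar inwards, then move it out and up square to its own plane, the tip passing the middle of the opening.
- hook3 (a point): bend of barbed hook 3, alike.
- tray (a point): centre of the inner floor of the blue caddy's open tray, 39 mm above the bench. Inside: 340 mm long (own x), 158 mm wide (y), 46 mm deep; walls 6 mm. The caddy rolls along its own +y, away from the rack; push it on the outside of its -y wall (face 85 mm from this point). Yellow blocks on the track are the far end stop.
- pedal_hinge (a point): the hinge axis of the brake pedal, on the caddy's -y side near its robot-side end, 57 mm above the bench; the axis runs along the tray's own x. The pedal arm reaches 85 mm out from it along the tray's -y, is 18 mm wide (along x; 20 mm at the red end) and 8 mm thick (10 mm at the red end).
- pedal (a point): the middle of the red end of the brake pedal, half-way through its thickness, 72 mm from the hinge axis.
- brake (a joint): angle of the brake pedal: 0 = fully up, released (the arm slopes 0.45 rad up from the hinge), 0.6 rad = fully down, locked (slopes 0.15 rad down). About 2 N at the red end moves it and it stays where it is left. When down, a pawl under it catches a yellow tooth of the track and the caddy cannot roll more than 5 mm.
- caddy (a joint): how far the caddy has rolled along its track (along the tray's +y): 0 = loading place, where it starts; 0.10 m = far end stop. About 2 N rolls it when the brake is up.
- tub: yellow and white tub with a black lid, 70 mm thick and 110 mm tall, standing on the bench between the rack and the caddy (a bystander); origin at the centre of its underside
Things that resemble listed ones, but are neither listed nor needed, are in the scene too. What is shaped like the handle3 but purple or turquoise is not meant.

How it is judged:
By the outcome, as a careful person would: the job done as asked, in the order asked, and still so for the second after the job is handed in, with the robot touching nothing.
Of handle1, handle2, handle3 only 2 to 3 are there at a start; the rules pass over those that are not, and their reading is None.
At some moment in a run one of handle1, handle2, handle3 may be knocked a few centimetres aside while the robot is not near it.
Once in a run the grip may slacken for a moment while it holds something.
It also fails if it takes over 210 s, if anything falls off the work surface, if the arm or the gripper's body presses on something with over 40 N, if the wrist force passes 120 N, or if a joint passes its speed limit or range.

## Working session

There is one attempt and no reset: what is moved stays moved. The work goes in short steps, each a Python script; the robot and the scene stay as the last script left them, time stands still between calls to the robot, and variables do not carry over. Pictures are saved under pics/ and viewed, at most 14 in all, crops included, and the job is handed in when it is done.

```bash
ls; mkdir -p pics
python3 - <<'E'
from workcell import bot
import cv2,numpy as np
for n in ("scene","top","wrist"):
    d=bot.read_camera(n); cv2.imwrite(f"pics/{n}0.png",d["pixels"])
    print(n,d["fx"],d["fy"],d["cx"],d["cy"],np.round(d["R"],4).tolist(),np.round(d["t"],4).tolist())
print(bot.current_clock(),bot.current_tool_rot())
E
```

```text
pics
scene 441.5568873407942 441.5568873407942 323.80798993752666 195.71291812708102 [[-0.6469, 0.7624, 0.0135], [0.4958, 0.434, -0.7522], [-0.5794, -0.48, -0.6587]] [0.3559, -0.1023, 1.4609]
top 365.6345979749261 365.6345979749261 323.6421032265942 196.37385693620618 [[0.0146, -0.9996, 0.0225], [-0.9983, -0.0158, -0.0567], [0.057, -0.0216, -0.9981]] [-0.0955, 0.4503, 1.1182]
wrist 300.39610990029325 300.39610990029325 322.95843372439657 200.8676032335011 [[0.2231, -0.9748, -0.0017], [-0.9455, -0.2168, 0.243], [-0.2372, -0.0526, -0.97]] [-0.574, -0.0286, 0.3896]
0.15 [-3.12059301e+00 -3.50565183e-01 -1.48446435e-04]
```

View pics/scene0.png

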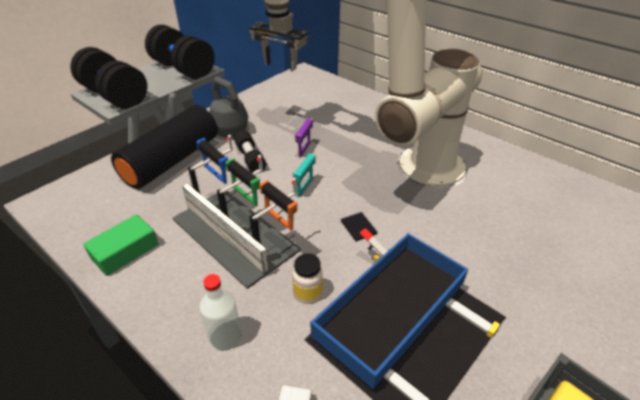

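View pics/top0.png

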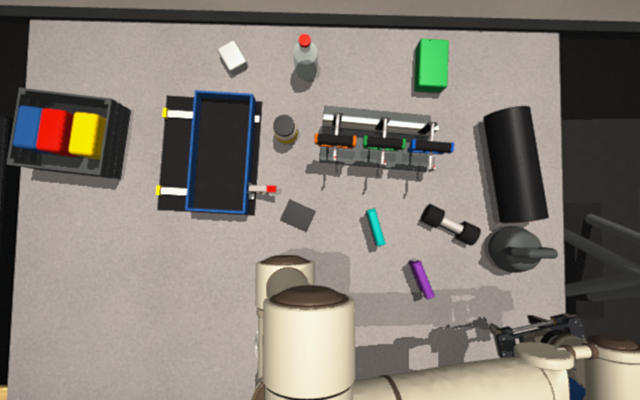

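The scene view shows three hanging handles: blue (212,160), green (242,182) and orange (278,205). The look-alikes are purple (304,137) and turquoise (304,175). The red pedal end is at (368,235), and the other red things are the bottle cap (212,283) and the block at (52,130) in the top view. The tub is at (307,278). I'll check these choices in a close crop.

```bash
cat > h.py <<'E'
from workcell import bot
import cv2,numpy as np
def ray(d,u,v):
    R=np.array(d["R"]);t=np.array(d["t"])
    return -R.T@t, R.T@np.array([(u-d["cx"])/d["fx"],(v-d["cy"])/d["fy"],1.])
def onz(d,u,v,z):
    c,r=ray(d,u,v); return c+r*(z-c[2])/r[2]
def tri(d1,p1,d2,p2):
    c1,r1=ray(d1,*p1);c2,r2=ray(d2,*p2)
    s=np.linalg.lstsq(np.c_[r1,-r2],c2-c1,rcond=None)[0]
    a=c1+s[0]*r1;b=c2+s[1]*r2
    return (a+b)/2,np.linalg.norm(a-b)
def proj(d,X):
    c=np.array(d["R"])@X+d["t"]; return d["cx"]+d["fx"]*c[0]/c[2],d["cy"]+d["fy"]*c[1]/c[2]
E
python3 - <<'E'
import cv2
t=cv2.imread("pics/top0.png");s=cv2.imread("pics/scene0.png")
a=cv2.resize(t[90:215,300:460],None,fx=5,fy=5,interpolation=cv2.INTER_CUBIC)[:600]
b=cv2.resize(s[125:285,170:340],None,fx=3.7,fy=3.7,interpolation=cv2.INTER_CUBIC)
cv2.imwrite("pics/ct.png",a);cv2.imwrite("pics/cs.png",b)
c=cv2.resize(t[80:225,150:295],None,fx=4,fy=4,interpolation=cv2.INTER_CUBIC);cv2.imwrite("pics/cc.png",c)
E
```

```text
(no output)
```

View pics/ct.png

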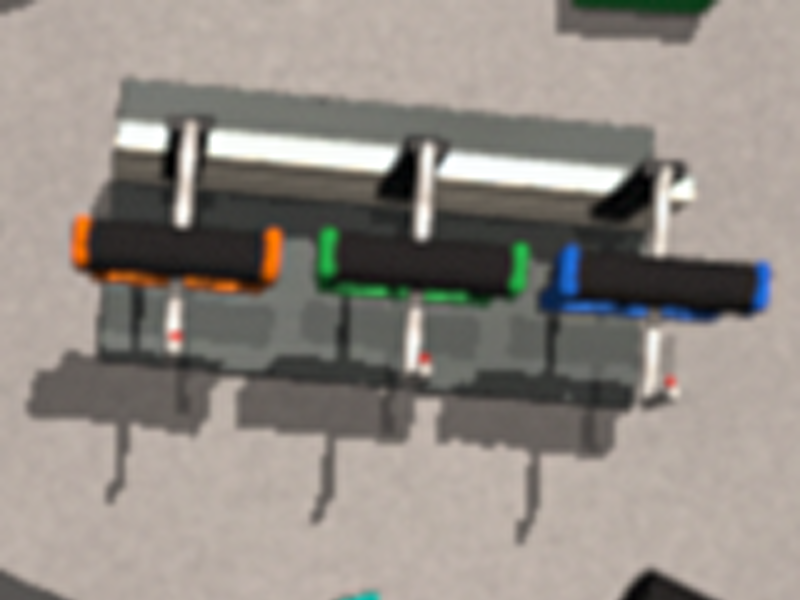

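View pics/cs.png

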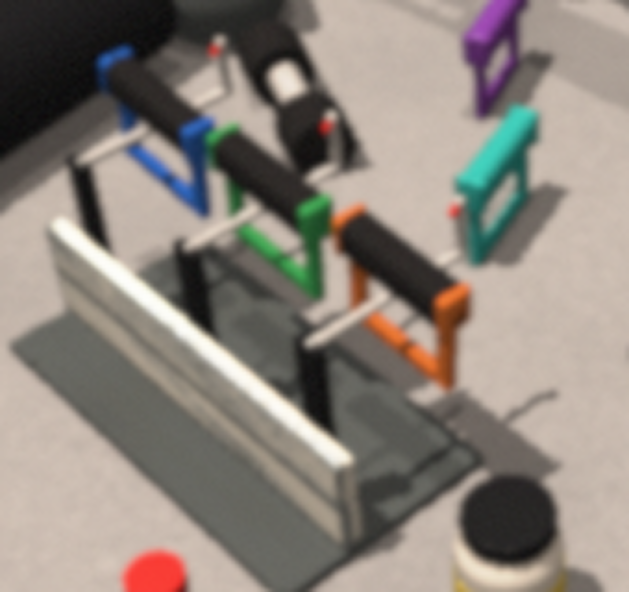

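View pics/cc.png

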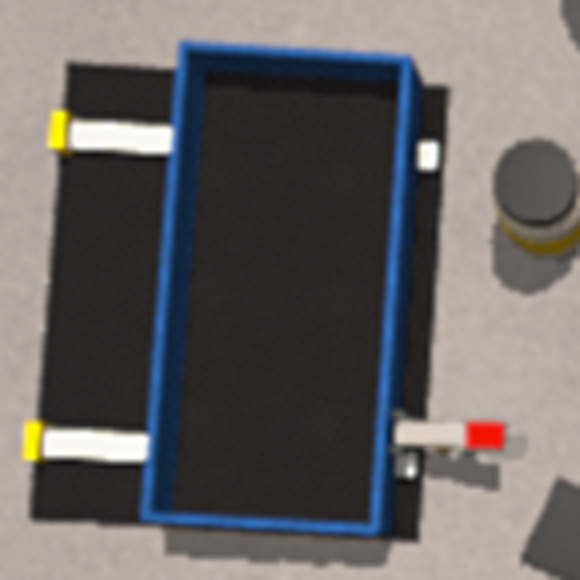

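The crops confirm the choice. All three handles (orange, green, blue) hang on the hooks. The hook tips are red dots at about (335,157), (385,162) and (434,166) in the top view. The pedal is up at (271,189), and the tray's rim corners are clear.

Run:
```python
from h import *
T=bot.read_camera("top");S=bot.read_camera("scene")
t=lambda x,y:(300+x/5-.4,90+y/5-.4); s=lambda x,y:(170+x/3.7-.35,125+y/3.7-.35)
for n,a,b in [("barb1",(175,336),(455,211)),("barb2",(425,358),(327,124)),("barb3",(670,382),(216,48)),
 ("bar1",(177,248),(400,255)),("bar2",(423,265),(270,165)),("bar3",(663,280),(157,95)),
 ("rod1back",(188,122),(313,341)),("rod2back",(427,143),(187,247)),("rod3back",(666,168),(76,160))]:
    p,e=tri(T,t(*a),S,s(*b)); print(n,p.round(4),round(e,4))
c=lambda x,y:(150+x/4-.4,80+y/4-.4)
C=np.array([onz(T,*c(*q),.085) for q in [(182,43),(410,58),(380,533),(143,518)]]);print(C.round(4),C.mean(0).round(4),[np.linalg.norm(C[i]-C[i-1]).round(3) for i in range(4)])
print("pedal",onz(T,*c(485,435),.088).round(4),tri(T,c(485,435),S,(367,234.5)))
print("tub",onz(T,*c(535,183),.11).round(4))
print("stop",onz(T,*c(59,131),.03).round(4),onz(T,*c(33,440),.03).round(4))
# bar direction from cap ends
for q in [((80,240),(272,255)),((327,250),(520,268)),((566,268),(764,286))]:
    d=onz(T,*t(*q[0]),.2)-onz(T,*t(*q[1]),.2);print("bar len",np.linalg.norm(d).round(3),"ang",np.arctan2(d[1],d[0]).round(3))
```

```text
barb1 [ 0.5431 -0.1102  0.2036] 0.0031
barb2 [ 0.5338 -0.2403  0.2054] 0.0026
barb3 [ 0.5236 -0.3683  0.2065] 0.0019
bar1 [ 0.5915 -0.1118  0.1962] 0.0012
bar2 [ 0.5848 -0.2413  0.1985] 0.0003
bar3 [ 0.5797 -0.3689  0.194 ] 0.0014
rod1back [ 0.6655 -0.1176  0.1703] 0.0028
rod2back [ 0.6574 -0.2481  0.1686] 0.0019
rod3back [ 0.6472 -0.3797  0.1683] 0.0003
[[0.7524 0.2936 0.085 ]
 [0.7449 0.1273 0.085 ]
 [0.3965 0.1399 0.085 ]
 [0.4047 0.3095 0.085 ]] [0.5746 0.2176 0.085 ] [np.float64(0.348), np.float64(0.167), np.float64(0.349), np.float64(0.17)]
pedal [0.4682 0.0658 0.088 ] (array([0.46766912, 0.06783667, 0.08265591]), np.float64(0.003422485196846437))
tub [0.6476 0.0316 0.11  ]
stop [0.7007 0.4033 0.03  ] [0.4633 0.4135 0.03  ]
bar len 0.101 ang 1.511
bar len 0.102 ang 1.496
bar len 0.105 ang 1.499
```

```bash
cat >> h.py <<'E'
from scipy.spatial.transform import Rotation as Ro
RY=-0.075; TY=-0.044
TC=np.array([.5746,.2176,.039])
def Rh(yaw,tilt): return (Ro.from_euler('z',yaw)*Ro.from_euler('y',tilt)).as_matrix()
def tool(RH,sg=1,lean=0):
    # tool y = sg*handle x, tool z = -handle z (leaned about handle x)
    z=np.array([0,np.sin(lean),-np.cos(lean)]);y=np.array([sg,0,0.])
    return RH@np.c_[np.cross(y,z),y,z]
def pose(G,RH,sg=1,lean=0,off=0,d=0.019):
    """TCP pose with grasp point on bar centre G + off*bar axis"""
    R=tool(RH,sg,lean); return np.asarray(G)+off*RH[:,1]+d*R[:,2], Ro.from_matrix(R).as_rotvec()
E
python3 - <<'E'
from h import *
G=[np.array(g) for g in [(.587,-.112,.184),(.582,-.2413,.184),(.577,-.3689,.184)]]
for i in range(3):
  for sg in (1,-1):
    for lean in (0,.4,-.4):
      r=[]
      for tilt,dx,dz in [(0,0,.1),(0,0,0),(.4,0,.01),(.75,.02,.01),(.75,-.02,.03),(.75,-.1,.1)]:
        q=bot.inverse_kinematics(*pose(G[i]+[dx,0,dz],Rh(RY,tilt),sg,lean)); r.append(None if q is None else np.round(q,1).tolist())
      print(i+1,sg,lean,sum(x is not None for x in r),r if lean==0 else '')
for slot in (-.112,0,.112):
  for yaw in (TY,TY+np.pi):
    for sg in (1,-1):
      r=[]
      for tilt in (.5,.75,1.,1.2,-.75):
        RH=Rh(yaw,tilt); R3=Rh(TY,0)
        q=bot.inverse_kinematics(*pose(TC+R3@[slot,0,.08],RH,sg)); r.append(q is not None)
      print(slot,round(yaw,2),sg,r)
E
cat > plan.py <<'E'
import numpy as np
L=lambda a,b,n:np.linspace(a,b,n)
rod=np.array([(x,z) for x in L(-4,124,129) for z in (-4,4)])
tip=np.array([(x,z) for z in L(-4,47,52) for x in (-4,4)]+[(x,47) for x in L(-4,4,5)])
barb=np.array([(x,47-.7*x+o) for x in L(0,10,11) for o in (0,-7)])
H=np.r_[rod,tip,barb]
def clear(G,th):
    hx=np.array([np.cos(th),-np.sin(th)]);hz=np.array([np.sin(th),np.cos(th)])
    P=np.c_[(H-G)@hx,(H-G)@hz]
    def bd(c,h):
        q=np.abs(P-c)-h; return np.min(np.hypot(*np.maximum(q,0).T)+np.minimum(q.max(1),0))
    return min(bd((0,0),(13,16)),bd((0,-70),(5,6)))
for th in (.6,.7,.75,.8,.9):
    hx=np.array([np.cos(th),-np.sin(th)]);hz=np.array([np.sin(th),np.cos(th)])
    out=[]
    for s in range(40,-61,-6):
        o,c=max(((o,clear(s*hx+(o+40)*hz,th)) for o in np.arange(-5,70,1.)),key=lambda t:t[1])
        out.append((s,o,round(c,1)))
    print(th,min(c for *_,c in out),out if th in(.75,) else '')
E
python3 plan.py
```

```text
1 1 0 6 [[-0.4, 0.2, 1.5, -0.0, 1.5, -0.3], [-0.4, 0.3, 1.6, -0.0, 1.3, -0.3], [-0.3, 0.6, 1.2, -0.1, 1.8, -0.3], [-0.3, 0.9, 0.8, -0.2, 2.2, -0.3], [-0.3, 0.8, 1.0, -0.2, 2.1, -0.3], [-0.4, 0.5, 1.2, -0.2, 2.1, -0.3]]
1 1 0.4 6 
1 1 -0.4 6 
1 -1 0 6 [[-0.4, 0.2, 1.5, -0.0, 1.5, 2.8], [-0.4, 0.3, 1.6, -0.0, 1.3, 2.8], [-0.3, 0.6, 1.2, -0.1, 1.8, 2.9], [-0.3, 0.9, 0.8, -0.2, 2.2, 2.9], [-0.3, 0.8, 1.0, -0.2, 2.1, 2.9], [-0.4, 0.5, 1.2, -0.2, 2.1, 2.8]]
1 -1 0.4 6 
1 -1 -0.4 4 
2 1 0 6 [[-0.6, 0.3, 1.4, -0.0, 1.5, -0.5], [-0.6, 0.3, 1.5, -0.0, 1.3, -0.5], [-0.5, 0.6, 1.1, -0.2, 1.8, -0.4], [-0.4, 1.0, 0.6, -0.3, 2.2, -0.5], [-0.5, 0.9, 0.8, -0.3, 2.1, -0.5], [-0.5, 0.6, 1.1, -0.4, 2.1, -0.5]]
2 1 0.4 6 
2 1 -0.4 6 
2 -1 0 6 [[-0.6, 0.3, 1.4, -0.0, 1.5, 2.6], [-0.6, 0.3, 1.5, -0.0, 1.3, 2.6], [-0.5, 0.6, 1.1, -0.2, 1.8, 2.7], [-0.4, 1.0, 0.6, -0.3, 2.2, 2.7], [-0.5, 0.9, 0.8, -0.3, 2.1, 2.7], [-0.5, 0.6, 1.1, -0.4, 2.1, 2.6]]
2 -1 0.4 6 
2 -1 -0.4 6 
3 1 0 6 [[-0.7, 0.4, 1.2, -0.0, 1.5, -0.7], [-0.7, 0.5, 1.3, -0.0, 1.4, -0.7], [-0.7, 0.8, 0.9, -0.2, 1.8, -0.6], [-0.6, 1.2, 0.3, -0.4, 2
[... 928 characters left out ...]
loat64(7.4)), (34, np.float64(35.0), np.float64(7.1)), (28, np.float64(30.0), np.float64(7.3)), (22, np.float64(24.0), np.float64(7.3)), (16, np.float64(19.0), np.float64(7.2)), (10, np.float64(69.0), np.float64(9.9)), (4, np.float64(69.0), np.float64(14.0)), (-2, np.float64(69.0), np.float64(8.4)), (-8, np.float64(16.0), np.float64(3.7)), (-14, np.float64(19.0), np.float64(6.0)), (-20, np.float64(22.0), np.float64(8.3)), (-26, np.float64(24.0), np.float64(10.9)), (-32, np.float64(27.0), np.float64(13.7)), (-38, np.float64(30.0), np.float64(16.1)), (-44, np.float64(32.0), np.float64(19.0)), (-50, np.float64(34.0), np.float64(22.1)), (-56, np.float64(35.0), np.float64(25.8))]
0.8 4.7 
0.9 3.6
```

Run:
```python
from h import *
bot.set_gripper(0,20)
R=Rh(TY,0); rv=Ro.from_matrix(tool(R,1)).as_rotvec()
p=TC+R@[-.0998,-.160,0]
bot.goto([p[0],p[1],.17],rv)
bot.line_to([p[0],p[1],.095],max_speed=.15)
f0=np.array(bot.current_contact_force());print(f0.round(1))
for z in np.arange(.09,.0455,-.004).tolist()+[.047]:
    bot.line_to([p[0],p[1],z],max_speed=.05); f=np.array(bot.current_contact_force())
    print(round(z,3),f.round(1),end=' ')
    if f[2]-f0[2]>12: break
bot.line_to([p[0],p[1],.2])
rr=Ro.from_matrix(tool(Rh(RY,0),1)).as_rotvec()
bot.goto([.50,-.24,.40],rr)
bot.set_gripper(.45)
d=bot.read_camera("wrist");cv2.imwrite("pics/w1.png",d["pixels"]);print('cam',ray(d,0,0)[0])
for b in [(.543,-.11,.205),(.534,-.24,.205),(.5236,-.368,.205)]:print(proj(d,np.array(b)))
t=bot.read_camera("top");cv2.imwrite("pics/t1.png",t["pixels"]);print(bot.current_clock())
hs=cv2.cvtColor(t["pixels"],cv2.COLOR_BGR2HSV)
m=((hs[...,0]<6)|(hs[...,0]>174))&(hs[...,1]>150)&(hs[...,2]>120);m[:,:250]=0;m[:150]=0;m[:,290:]=0
v,u=np.nonzero(m);print("red px",len(u),u.mean(),v.mean(),[proj(t,np.array(q)) for q in [(.4682,.0658,.088),(*p[:2],.046)]])
```

```text
[ 0.9 -0.5 -0.2]
0.09 [-0.1 -0.1  0.2] 0.086 [-0.2 -0.4  0.6] 0.082 [-0.2 -0.6  1.2] 0.078 [ 0.3  0.7 -0.3] 0.074 [ 0.2 -0.3 -0.9] 0.07 [0.4 0.3 0.7] 0.066 [-0.3 -0.   0.7] 0.062 [ 0.1 -0.1  0.8] 0.058 [-0.3  0.1 -1.1] 0.054 [ 0.2 -0.8  0.2] 0.05 [-7.5  1.3 18. ] cam [ 0.50463246 -0.17216716  0.57022532]
(np.float64(352.9592001211898), np.float64(66.2954706425493))
(np.float64(350.89950269708606), np.float64(180.3835177571833))
(np.float64(348.03899560084767), np.float64(275.2026674217685))
10.875
red px 59 273.93220338983053 189.88135593220338 [(np.float64(270.83782295210415), np.float64(188.3594818413427)), (np.float64(273.7581494377697), np.float64(189.59162549403504))]
```

View pics/w1.png

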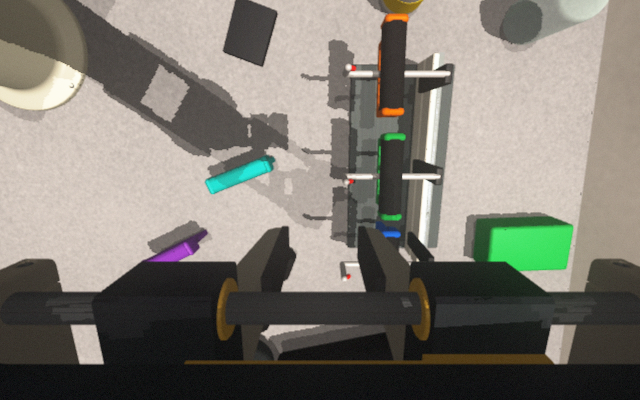

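The wrist view shows the barb dots at (351,69), (349,182) and (347,277), the orange bar at about (393,64), and the green bar at (392,177). The pedal is down: its red end moved to (274,190), as predicted for the locked position. Next I measure the bar-to-hook distance from the pixels.

```bash
cat >> h.py <<'E'
def measure(d,B,G):
    """refine barb tip & bar (world) in wrist picture near predictions"""
    im=d["pixels"];hs=cv2.cvtColor(im,cv2.COLOR_BGR2HSV)
    u,v=map(int,proj(d,np.array(B)));w=hs[v-12:v+13,u-14:u+15]
    m=((w[...,0]<8)|(w[...,0]>172))&(w[...,1]>120)&(w[...,2]>110);y,x=np.nonzero(m)
    b=onz(d,u-14+x.mean(),v-12+y.mean(),B[2])
    c=d["cx"]
    u,v=map(int,proj(d,np.array(G)+[0,0,.016]));e=[]
    for dv in (-22,-18,-14,14,18,22):
        r=im[v+dv,u-40:u+41].max(1)<52; k=40
        n,l,s,_=cv2.connectedComponentsWithStats(r[None].astype(np.uint8))
        j=max(range(1,n),key=lambda i:s[i,4] if s[i,0]-5<k<s[i,0]+s[i,2]+5 else 0)
        e.append((u-40+s[j,0],u-40+s[j,0]+s[j,2],v+dv))
    return b,len(x),e
E
python3 - <<'E'
from h import *
d=bot.read_camera("wrist")
for B,G in [((.543,-.11,.205),(.587,-.112,.184)),((.534,-.24,.205),(.582,-.2413,.184))]:
    b,n,e=measure(d,B,G);print(b.round(4),n,e)
    for a,c,v in e: print(onz(d,a,v,.199)[:2].round(4),onz(d,c,v,.199)[:2].round(4))
E
```

```text
[ 0.5432 -0.1115  0.205 ] 24 [(np.int32(387), np.int32(388), 43), (np.int32(382), np.int32(385), 47), (np.int32(382), np.int32(384), 51), (np.int32(381), np.int32(385), 79), (np.int32(381), np.int32(385), 83), (np.int32(381), np.int32(385), 87)]
[ 0.583  -0.0875] [ 0.5842 -0.0876]
[ 0.5773 -0.0912] [ 0.5807 -0.0915]
[ 0.5772 -0.0954] [ 0.5795 -0.0955]
[ 0.5753 -0.125 ] [ 0.5799 -0.1253]
[ 0.5752 -0.1293] [ 0.5798 -0.1297]
[ 0.5751 -0.1337] [ 0.5797 -0.134 ]
[ 0.5337 -0.2407  0.205 ] 19 [(np.int32(381), np.int32(388), 155), (np.int32(381), np.int32(388), 159), (np.int32(381), np.int32(386), 163), (np.int32(380), np.int32(387), 191), (np.int32(380), np.int32(388), 195), (np.int32(379), np.int32(388), 199)]
[ 0.5729 -0.2123] [ 0.5815 -0.2129]
[ 0.5728 -0.2172] [ 0.5814 -0.2178]
[ 0.5727 -0.2221] [ 0.5788 -0.2226]
[ 0.5704 -0.2574] [ 0.5793 -0.2581]
[ 0.5703 -0.2626] [ 0.5804 -0.2633]
[ 0.5689 -0.2677] [ 0.5803 -0.2686]
```

Run:
```python
from h import *
im=cv2.imread("pics/w1.png")
d=bot.read_camera("wrist")
for r in (55,85,160,195): print(r,im[r-1:r+2,374:414].max(2).mean(0).astype(int).tolist())
for u,v in [(381,85),(405,85),(380,195),(402,195)]: print(u,v,onz(d,u,v,.199).round(4),onz(d,u,v,.167).round(4))
```

```text
55 [211, 212, 208, 186, 135, 180, 168, 69, 48, 46, 49, 51, 55, 54, 56, 57, 55, 58, 58, 61, 60, 60, 60, 58, 61, 59, 60, 62, 60, 60, 57, 130, 192, 204, 201, 200, 200, 199, 203, 203]
85 [102, 117, 118, 110, 174, 163, 69, 42, 42, 44, 49, 50, 51, 54, 56, 53, 56, 57, 59, 60, 62, 59, 59, 58, 62, 63, 59, 59, 57, 56, 65, 73, 73, 75, 74, 67, 62, 61, 61, 61]
160 [102, 113, 114, 90, 116, 156, 112, 39, 41, 41, 46, 49, 50, 53, 57, 54, 58, 58, 56, 57, 59, 57, 61, 57, 59, 59, 57, 56, 56, 65, 68, 64, 59, 60, 59, 58, 80, 105, 96, 69]
195 [110, 108, 89, 87, 80, 54, 43, 42, 41, 48, 47, 50, 49, 51, 51, 52, 52, 53, 53, 52, 58, 59, 57, 59, 57, 56, 57, 63, 71, 71, 72, 70, 63, 62, 92, 112, 113, 114, 115, 121]
381 85 [ 0.5751 -0.1315  0.199 ] [ 0.5812 -0.128   0.167 ]
405 85 [ 0.6029 -0.1336  0.199 ] [ 0.6114 -0.1302  0.167 ]
380 195 [ 0.5703 -0.2626  0.199 ] [ 0.576  -0.2704  0.167 ]
402 195 [ 0.5981 -0.2647  0.199 ] [ 0.6062 -0.2726  0.167 ]
```

```bash
sed -i '/^for th in/,$d' plan.py
cat >> h.py <<'E'
from plan import clear
def status(): 
    return f"t{bot.current_clock():.1f} f{np.round(bot.current_contact_force(),1).tolist()} op{bot.current_opening()*92:.1f} g{bot.current_grip_force():.0f}"
def grab(G,yaw,off):
    RH=Rh(yaw,0)
    bot.set_gripper(.5,45)
    p,r=pose(G,RH,1,0,off)
    bot.goto(p+[0,0,.10],r); print('pre',status())
    bot.line_to(p+[0,0,.03]); 
    bot.line_to(p,max_speed=.06); print('at',status())
    bot.set_gripper(0,45); bot.hold(.2); print('gripped',status())
def exitpath(th=.8):
    hx=np.array([np.cos(th),-np.sin(th)]);hz=np.array([np.sin(th),np.cos(th)])
    P=[]
    for s in range(28,-38,-6):
        o,c=max(((o,clear(s*hx+(o+40)*hz,th)) for o in np.arange(0,min(45,45),1.)),key=lambda t:t[1])
        P.append((s*hx+(o+40)*hz,c))
    P.append((-65*hx+77*hz,99))
    return P
def unhook(G,B,yaw,off,th=.8,verbose=True):
    """G: bar centre gripped (hanging); B: bend"""
    bz=G[2]-.020; ex=Rh(yaw,0)[:,0]; x0=float((np.array(G)-B)@ex)*1000
    by=np.array(G)-ex*x0/1000  # bend point in the handle's middle plane
    def go(g,t,v=.08):
        W=by+ex*g[0]/1000; W[2]=bz+g[1]/1000
        p,r=pose(W,Rh(yaw,t),1,0,off); bot.line_to(p,r,max_speed=v)
    print('x0',x0)
    go((x0,40),0); print('raised',status())
    for t in np.linspace(.2,th,4):   # tilt about the rod
        go((x0+40*np.sin(t),40*np.cos(t)),t)
    print('tilted',status())
    for g,c in exitpath(th):
        go(g,th); print(np.round(g),round(c,1),status() if verbose else '')
        f=np.array(bot.current_contact_force())
        if np.hypot(f[0],f[1])>15 or abs(f[2]+3)>15: print("STOP");return False
    p=np.array(bot.current_ee_pos()); bot.line_to(p+[-.03,0,.12]); print('out',status()); return True
E
python3 - <<'E'
from h import *
G=np.array([.591,-.112,.183]);B=np.array([.5375,-.1115,.163])
grab(G,-.07,-.022)
print(unhook(G,B,-.07,-.022))
d=bot.read_camera("scene");cv2.imwrite("pics/s2.png",cv2.resize(d["pixels"][60:300,150:450],None,fx=2.4,fy=2.4))
E
```

```text
pre t12.1 f[0.2, -0.5, 0.3] op46.5 g0
at t13.3 f[-0.2, -0.0, 0.6] op46.0 g0
gripped t14.0 f[-1.1, 0.3, 2.2] op25.9 g45
x0 53.40394993721922
raised t14.4 f[-0.5, -0.2, -3.2] op26.2 g45
tilted t15.8 f[0.6, 0.3, -1.6] op25.7 g45
[72. 31.] 6.2 t16.1 f[0.2, -0.4, -2.8] op25.7 g45
[63. 31.] 6.1 t16.3 f[-0.1, -0.5, -2.5] op25.8 g45
[55. 31.] 6.0 t16.6 f[0.3, -0.5, -2.6] op25.8 g45
[46. 30.] 6.0 t16.8 f[0.4, -0.4, -2.6] op26.2 g45
[39. 32.] 7.5 t17.1 f[0.3, -0.1, -2.7] op25.7 g45
[36. 38.] 6.1 t17.3 f[-0.0, -0.5, -2.3] op25.8 g45
[34. 44.] 4.0 t17.6 f[-1.0, 0.2, -2.4] op25.7 g45
[32. 50.] 6.6 t17.8 f[0.2, 0.3, -2.3] op25.7 g45
[30. 57.] 8.6 t18.1 f[0.1, -1.1, -2.3] op25.5 g45
[27. 63.] 11.4 t18.3 f[0.3, 0.4, -2.7] op25.6 g45
[24. 68.] 13.4 t18.6 f[1.0, -0.3, -2.4] op26.0 g45
[ 10. 100.] 99 t19.2 f[-0.2, 0.3, -3.1] op25.8 g45
out t20.1 f[0.2, -0.1, -3.5] op25.3 g45
True
```

View pics/s2.png

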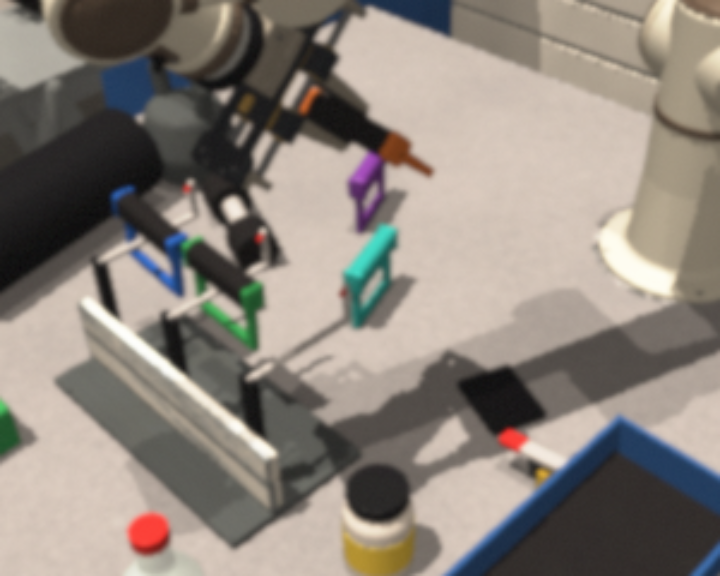

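The picture shows the orange handle held clear of the rack at (355,130), with green and blue still on their hooks, the tub upright, and the pedal down at (513,440). Now I place it.

```bash
cat >> h.py <<'E'
def place(slot,off,th=.6,dy=0):
    R3=Rh(TY,0);RH=Rh(TY,-th);hz=R3.T@RH[:,2]
    F=np.array([slot+.046,dy,.0028]);G=TC+R3@(F+.076*hz)
    p,r=pose(G,RH,1,0,off)
    # go up first, swing over
    q=np.array(bot.current_ee_pos())
    if q[2]<.33: bot.line_to([q[0],q[1],.33])
    bot.goto(p+[0,0,.16],r); print('over',status())
    bot.line_to(p+[0,0,.02],max_speed=.15); bot.hold(.2);f0=np.array(bot.current_contact_force())
    for dz in (.016,.012,.008,.004,.002,0,-.002,-.004):
        bot.line_to(p+[0,0,dz],max_speed=.04);f=np.array(bot.current_contact_force())
        if f[2]-f0[2]>2.5: break
    print('down',dz,(f-f0).round(1),status())
    bot.set_gripper(.42); bot.hold(.3)
    p=np.array(bot.current_ee_pos())
    bot.line_to(p+.06*RH[:,2],max_speed=.1); bot.line_to(p+.06*RH[:,2]+[0,0,.12]); bot.hold(.3); print('up',status())
E
python3 - <<'E'
from h import *
place(.114,-.022)
bot.goto([.50,-.05,.38],Ro.from_matrix(tool(Rh(RY,0),1)).as_rotvec())
t=bot.read_camera("top");cv2.imwrite("pics/t3.png",cv2.resize(t["pixels"][80:225,150:450],None,fx=2.6,fy=2.6))
E
```

```text
over t21.6 f[-0.6, -1.2, -2.9] op25.7 g45
down -0.002 [-2.6  0.6  5.9] t24.7 f[-2.4, 0.3, 3.2] op25.8 g45
up t27.4 f[0.1, -0.1, 0.7] op38.6 g0
```

View pics/t3.png

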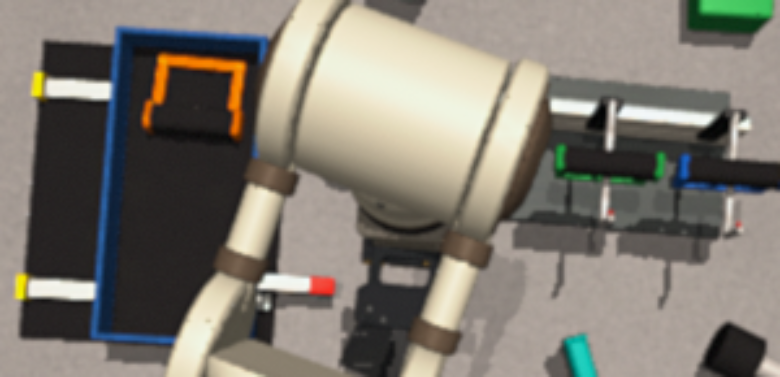

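The orange handle lies flat in the tray at (195,95). The pedal is still down at (320,285), and green is unchanged on its hook. Next is green, after an automatic check that it hasn't been knocked.

```bash
cat >> h.py <<'E'
HUE={"orange":(5,18),"green":(50,75),"blue":(105,125)}
def centroid(im,name,box):
    hs=cv2.cvtColor(im,cv2.COLOR_BGR2HSV);a,b,c,e=box;w=hs[b:e,a:c];lo,hi=HUE[name]
    m=(w[...,0]>=lo)&(w[...,0]<=hi)&(w[...,1]>130)&(w[...,2]>50);y,x=np.nonzero(m);return len(x),round(a+x.mean(),1),round(b+y.mean(),1)
E
python3 - <<'E'
from h import *
a=cv2.imread("pics/top0.png");box=(355,125,415,160)
c0=centroid(a,"green",box)
bot.goto([.45,-.02,.38],Ro.from_matrix(tool(Rh(RY,0),1)).as_rotvec())
c1=centroid(bot.read_camera("top")["pixels"],"green",box);print(c0,c1)
if np.hypot(c0[1]-c1[1],c0[2]-c1[2])<1.2:
    G=np.array([.5855,-.2413,.183]);B=np.array([.528,-.2407,.163])
    grab(G,-.075,.022)
    if unhook(G,B,-.075,.022,verbose=True): 
        place(.002,.022)
        bot.goto([.40,-.02,.38],Ro.from_matrix(tool(Rh(RY,0),1)).as_rotvec())
        t=bot.read_camera("top");cv2.imwrite("pics/t4.png",cv2.resize(t["pixels"][80:225,150:460],None,fx=2.5,fy=2.5))
E
```

```text
(122, np.float64(381.4), np.float64(144.2)) (118, np.float64(381.0), np.float64(144.1))
pre t30.4 f[0.6, 0.6, 0.3] op46.3 g0
at t31.6 f[0.3, 0.8, -0.4] op45.9 g0
gripped t32.3 f[0.9, 0.3, 2.2] op25.7 g45
x0 57.38331486581558
raised t32.7 f[-0.0, -0.1, -3.6] op25.6 g45
tilted t34.1 f[1.2, -0.3, -2.3] op25.5 g45
[72. 31.] 6.2 t34.4 f[0.3, -0.4, -3.3] op25.8 g45
[63. 31.] 6.1 t34.7 f[-0.0, -0.4, -3.1] op25.7 g45
[55. 31.] 6.0 t35.0 f[-0.0, -0.3, -2.3] op25.7 g45
[46. 30.] 6.0 t35.2 f[0.3, -0.5, -2.4] op25.8 g45
[39. 32.] 7.5 t35.5 f[-0.7, 0.3, -2.5] op25.9 g45
[36. 38.] 6.1 t35.7 f[-0.2, -0.2, -3.0] op26.1 g45
[34. 44.] 4.0 t36.0 f[0.4, 0.3, -3.5] op25.9 g45
[32. 50.] 6.6 t36.2 f[-0.4, -0.4, -2.7] op25.9 g45
[30. 57.] 8.6 t36.5 f[-0.3, -0.6, -2.0] op26.0 g45
[27. 63.] 11.4 t36.7 f[0.0, -0.1, -2.7] op25.8 g45
[24. 68.] 13.4 t37.0 f[0.6, 0.5, -2.7] op25.8 g45
[ 10. 100.] 99 t37.6 f[-0.4, 0.3, -3.0] op25.7 g45
out t38.5 f[0.7, 0.2, -3.2] op26.1 g45
over t40.3 f[0.1, -0.4, -2.9] op25.8 g45
down -0.002 [-3.7 -0.2  7.8] t43.3 f[-3.7, -0.5, 4.9] op26.1 g45
up t46.0 f[0.2, -0.2, 0.0] op38.4 g0
```

View pics/t4.png

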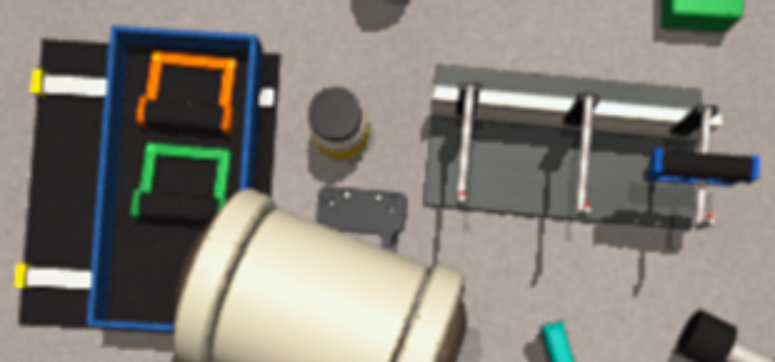

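Both orange (185,95) and green (180,180) lie flat in the tray, and the tub still stands at (337,120). Now blue, with the same check.

Run:
```python
from h import *
a=cv2.imread("pics/top0.png");box=(405,125,460,165)
c0=centroid(a,"blue",box)
c1=centroid(bot.read_camera("top")["pixels"],"blue",box);print(c0,c1)
if np.hypot(c0[1]-c1[1],c0[2]-c1[2])<1.2:
    G=np.array([.580,-.369,.183]);B=np.array([.518,-.3683,.163])
    grab(G,-.075,.022)
    if unhook(G,B,-.075,.022,verbose=True): 
        place(-.108,.022)
        bot.goto([.40,-.25,.38],Ro.from_matrix(tool(Rh(RY,0),1)).as_rotvec())
        t=bot.read_camera("top");cv2.imwrite("pics/t5.png",cv2.resize(t["pixels"][80:225,150:310],None,fx=4,fy=4))
```

```text
(150, np.float64(424.6), np.float64(147.9)) (141, np.float64(424.8), np.float64(147.8))
pre t49.1 f[-0.2, 0.9, -0.0] op46.2 g0
at t50.4 f[-0.1, -1.0, 0.0] op46.2 g0
gripped t51.0 f[-0.1, -0.0, 2.9] op25.8 g45
x0 61.878157518047736
raised t51.4 f[-0.3, 0.1, -2.6] op25.8 g45Traceback (most recent call last):
  File "<stdin>", line 8, in <module>
  File "h.py", line 69, in unhook
    go((x0+40*np.sin(t),40*np.cos(t)),t)
    ~~^^^^^^^^^^^^^^^^^^^^^^^^^^^^^^^^^^
  File "h.py", line 65, in go
    p,r=pose(W,Rh(yaw,t),1,0,off); bot.line_to(p,r,max_speed=v)
                                   ~~~~~~~~~~~^^^^^^^^^^^^^^^^^
workcell.MotionError: the arm cannot follow that straight line within its joint ranges
```

Run:
```python
from h import *
print(status(),bot.current_ee_pos(),bot.current_tool_rot(),np.round(bot.current_joints(),2))
G=np.array([.580,-.369,.183]);B=np.array([.518,-.3683,.163]);yaw=-.075
ex=Rh(yaw,0)[:,0];x0=float((G-B)@ex)*1000;by=G-ex*x0/1000;bz=.163
def P(g,t):
    W=by+ex*g[0]/1000;W[2]=bz+g[1]/1000;return pose(W,Rh(yaw,t),1,0,.022)
print([P((x0+40*np.sin(t),40*np.cos(t)),t)[0].round(4).tolist() for t in (.2,.4,.6,.8)])
for th in (.75,.8):
    print(th,[(np.round(g).tolist(),round(c,1),bot.inverse_kinematics(*P(g,th)) is not None) for g,c in exitpath(th)])
    print([(xo,t,bot.inverse_kinematics(*P((xo+40*np.sin(t),40*np.cos(t)),t)) is not None, round(clear((xo+40*np.sin(t),40*np.cos(t)),t),1)) for xo in (25,32,40) for t in (.2,.4,.6,.8)])
```

```text
t52.5 f[0.0, -0.2, -2.4] op26.0 g45 [ 0.59334249 -0.34856759  0.18001677] [-1.9426394  -1.80226259  0.55395209] [-0.58  1.01  0.57 -0.31  2.07 -0.58]
[[0.5858, -0.3474, 0.1836], [0.5898, -0.3477, 0.1823], [0.5935, -0.348, 0.1803], [0.5967, -0.3482, 0.1776]]
0.75 [([68.0, 32.0], np.float64(7.3), True), ([60.0, 32.0], np.float64(7.3), True), ([52.0, 32.0], np.float64(7.2), True), ([43.0, 32.0], np.float64(7.4), True), ([38.0, 35.0], np.float64(7.3), True), ([35.0, 40.0], np.float64(5.0), True), ([32.0, 46.0], np.float64(3.7), True), ([30.0, 53.0], np.float64(6.0), True), ([28.0, 59.0], np.float64(8.3), True), ([25.0, 65.0], np.float64(10.9), True), ([22.0, 71.0], np.float64(13.7), True), ([5.0, 101.0], 99, True)]
[(25, 0.2, True, np.float64(8.3)), (25, 0.4, True, np.float64(13.0)), (25, 0.6, True, np.float64(8.5)), (25, 0.8, True, np.float64(3.4)), (32, 0.2, True, np.float64(15.1)), (32, 0.4, True, np.float64(13.0)), (32, 0.6, True, np.float64(8.5)), (32, 0.8, True, np.float64(3.4)), (40, 0.2, True, np.float64(16.9)), (40, 0.4, True, np.float64(13.0)), (40, 0.6, True, np.float64(8.5)),
[... 211 characters left out ...]
np.float64(7.5), True), ([36.0, 38.0], np.float64(6.1), True), ([34.0, 44.0], np.float64(4.0), True), ([32.0, 50.0], np.float64(6.6), True), ([30.0, 57.0], np.float64(8.6), True), ([27.0, 63.0], np.float64(11.4), True), ([24.0, 68.0], np.float64(13.4), True), ([10.0, 100.0], 99, True)]
[(25, 0.2, True, np.float64(8.3)), (25, 0.4, True, np.float64(13.0)), (25, 0.6, True, np.float64(8.5)), (25, 0.8, True, np.float64(3.4)), (32, 0.2, True, np.float64(15.1)), (32, 0.4, True, np.float64(13.0)), (32, 0.6, True, np.float64(8.5)), (32, 0.8, True, np.float64(3.4)), (40, 0.2, True, np.float64(16.9)), (40, 0.4, True, np.float64(13.0)), (40, 0.6, True, np.float64(8.5)), (40, 0.8, True, np.float64(3.4))]
```

Run:
```python
from h import *
G=np.array([.580,-.369,.183]);B=np.array([.518,-.3683,.163]);yaw=-.075
ex=Rh(yaw,0)[:,0];x0=float((G-B)@ex)*1000;by=G-ex*x0/1000;bz=.163
def go(g,t,v=.08):
    W=by+ex*g[0]/1000;W[2]=bz+g[1]/1000;p,r=pose(W,Rh(yaw,t),1,0,.022);bot.line_to(p,r,max_speed=v)
hz=lambda t:np.array([np.sin(t),np.cos(t)])
go([36,0]+40*hz(.6),.6);go([36,1]+40*hz(.7),.7);print(status())
ok=True
for g,c in exitpath(.8)[1:]:
    go(g,.8);print(np.round(g),status());f=np.array(bot.current_contact_force())
    if np.hypot(f[0],f[1])>15 or abs(f[2]+3)>15: print("STOP");ok=False;break
if ok:
    p=np.array(bot.current_ee_pos());bot.line_to(p+[-.03,0,.12]);print('out',status())
    place(-.108,.022)
    bot.goto([.40,-.25,.38],Ro.from_matrix(tool(Rh(RY,0),1)).as_rotvec())
t=bot.read_camera("top");cv2.imwrite("pics/t5.png",cv2.resize(t["pixels"][80:225,150:310],None,fx=4,fy=4))
```

```text
t53.2 f[0.4, -0.1, -1.8] op25.5 g45
[63. 31.] t53.5 f[-0.1, -0.9, -3.1] op26.0 g45
[55. 31.] t53.8 f[0.2, 0.7, -3.2] op25.8 g45
[46. 30.] t54.0 f[-0.2, -0.6, -3.5] op25.4 g45
[39. 32.] t54.3 f[-0.5, 0.8, -2.9] op25.6 g45
[36. 38.] t54.5 f[0.0, -0.9, -2.8] op25.6 g45
[34. 44.] t54.8 f[0.7, 0.7, -3.5] op25.6 g45
[32. 50.] t55.0 f[0.2, -0.3, -2.6] op25.9 g45
[30. 57.] t55.3 f[0.0, 0.6, -3.8] op25.7 g45
[27. 63.] t55.5 f[0.3, -0.1, -3.5] op25.5 g45
[24. 68.] t55.8 f[0.6, -0.1, -3.5] op25.9 g45
[ 10. 100.] t56.4 f[0.4, -0.3, -2.4] op25.8 g45
out t57.4 f[0.2, -0.0, -3.3] op25.8 g45
over t59.5 f[-0.5, -0.9, -2.7] op25.6 g45
down 0.002 [-0.7 -0.6  3.4] t62.0 f[-0.8, -0.5, -0.7] op25.6 g45
up t64.7 f[0.5, 0.9, -0.4] op38.9 g0
```

View pics/t5.png

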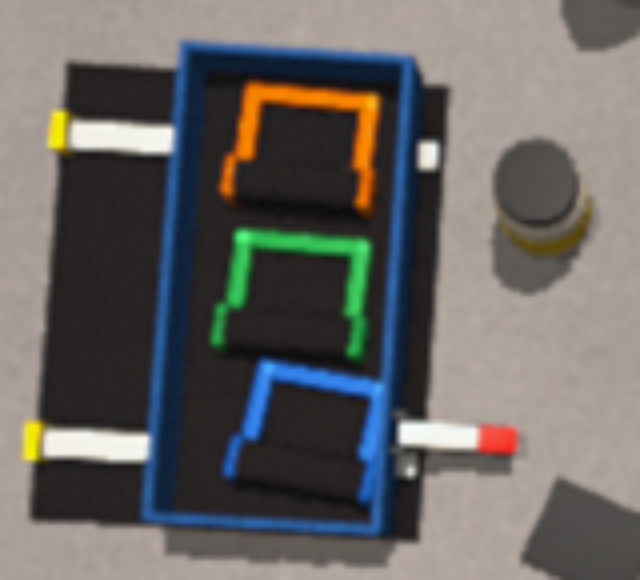

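All three handles are in the tray. Blue, at (300,430), is a little twisted, and its foot is close to green's bar at (290,340). I'll take a closer look with the wrist camera on the way to the pedal.

Run:
```python
from h import *
bot.set_gripper(.45)
R=Rh(TY,0);rv=Ro.from_matrix(tool(R,1)).as_rotvec()
p=TC+R@[-.0998,-.160,0]
bot.goto([.50,.10,.30],rv)
d=bot.read_camera("wrist");cv2.imwrite("pics/w6.png",d["pixels"]);print(ray(d,0,0)[0],bot.current_clock())
```

```text
[0.50282093 0.16717003 0.47051145] 68.3333
```

View pics/w6.png

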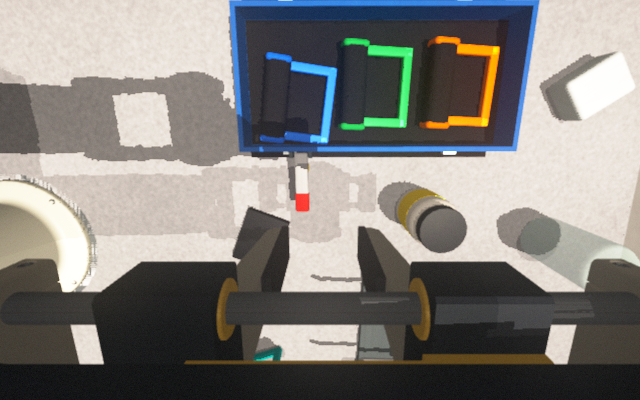

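The view shows orange (460,82) and green (375,82) flat. Blue (300,97) is twisted and close to the -y wall at about row 147, so I'm checking the blue corners by number.

Run:
```python
from h import *
d=bot.read_camera("wrist");im=d["pixels"];hs=cv2.cvtColor(im,cv2.COLOR_BGR2HSV);R3=Rh(TY,0)
for n,box in [("blue",(250,40,340,146)),("green",(335,30,415,140)),("orange",(418,30,505,140))]:
    a,b,c,e=box;w=hs[b:e,a:c];lo,hi=HUE[n]
    if n=="blue":m=(w[...,0]>=100)&(w[...,0]<=115)&(w[...,1]>130)&(w[...,2]>150)
    else: m=(w[...,0]>=lo)&(w[...,0]<=hi)&(w[...,1]>150)&(w[...,2]>90)
    y,x=np.nonzero(m);pts=np.c_[x+a,y+b].astype(np.float32)
    for z in (.052,.065):
        q=np.array([(R3.T@(onz(d,u,v,z)-TC))[:2] for u,v in pts],np.float32)
        r=cv2.minAreaRect(q*1000);print(n,z,len(x),np.round(r[0]),np.round(r[1]),round(r[2],1),"ext",(q.min(0)*1000).round(),(q.max(0)*1000).round())
cv2.imwrite("pics/w7.png",cv2.resize(im[30:160,225:425],None,fx=4,fy=4,interpolation=cv2.INTER_CUBIC))
```

```text
blue 0.052 1414 [-103.  -23.] [111.  93.] 82.9 ext [-155.  -77.] [-51.  37.]
blue 0.065 1414 [-102.  -23.] [108.  90.] 82.9 ext [-153.  -76.] [-52.  35.]
green 0.052 1664 [-1. -4.] [113.  90.] 87.9 ext [-48. -58.] [45. 54.]
green 0.065 1664 [-3. -5.] [109.  87.] 87.9 ext [-48. -58.] [41. 50.]
orange 0.052 1053 [108.  -2.] [113.  93.] 88.2 ext [ 60. -57.] [156.  56.]
orange 0.065 1053 [103.  -3.] [110.  90.] 88.2 ext [ 56. -57.] [149.  52.]
```

View pics/w7.png

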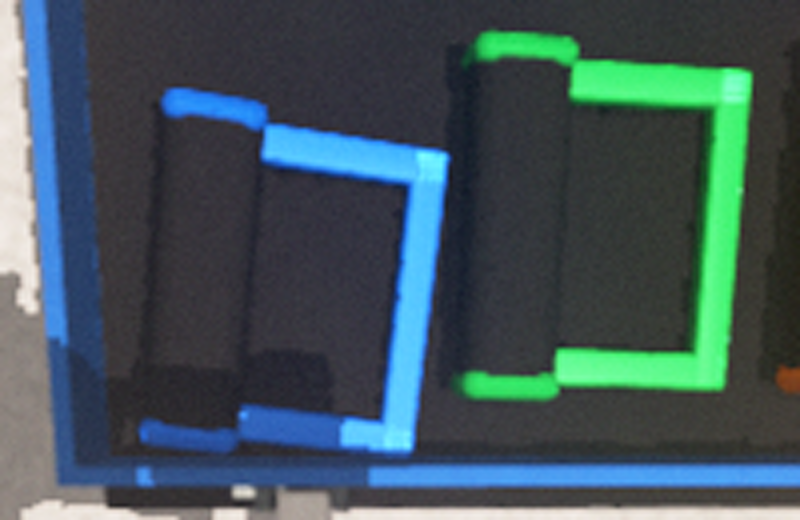

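Blue measures 111 x 93 mm at floor height, within y = -77 mm of the tray's inner limit of -79 mm, so it lies flat inside. Now I release the brake.

Run:
```python
from h import *
R=Rh(TY,0);rv=Ro.from_matrix(tool(R,1)).as_rotvec()
bot.set_gripper(.5,20)
def P(a,dz=-.011):
    w=TC+R@[-.0998,-.091-.072*np.cos(a),0]; w[2]=.057+.072*np.sin(a)+dz; return w
p=P(-.15)
bot.goto(p+[0,0,.12],rv); bot.line_to(p+[0,0,.03]); bot.line_to(p,max_speed=.06); print(status())
bot.set_gripper(0,20); print('grip',status())
for a in np.linspace(-.05,.45,6).tolist()+[.48]:
    bot.line_to(P(a),max_speed=.06); print(round(a,2),status())
bot.set_gripper(.5); q=np.array(bot.current_ee_pos()); bot.line_to(q+[0,0,.12]); bot.set_gripper(0)
bot.goto([.42,-.15,.33],rv)
t=bot.read_camera("top")
hs=cv2.cvtColor(t["pixels"],cv2.COLOR_BGR2HSV)
m=((hs[...,0]<6)|(hs[...,0]>174))&(hs[...,1]>150)&(hs[...,2]>120);m[:,:250]=0;m[:150]=0;m[:,290:]=0
v,u=np.nonzero(m);print("red px",len(u),u.mean(),v.mean(),status())
```

```text
t70.7 f[-0.4, 1.0, 0.0] op45.6 g0
grip t71.2 f[-0.1, 0.1, 0.0] op19.6 g20
-0.05 t71.5 f[1.0, 0.7, 0.2] op19.5 g20
0.05 t71.8 f[2.1, -1.2, -1.0] op19.4 g20
0.15 t72.0 f[2.4, -0.2, 0.8] op19.6 g20
0.25 t72.3 f[2.2, -1.7, 0.1] op19.7 g20
0.35 t72.6 f[2.8, -1.5, 1.1] op19.6 g20
0.45 t72.8 f[2.8, -1.5, 1.2] op19.8 g20
0.48 t73.1 f[5.5, -0.8, -2.6] op19.8 g20
red px 57 269.89473684210526 188.31578947368422 t76.4 f[-0.3, 0.1, -0.5] op0.2 g0
```

The pedal is up: its red end is at (270,188), matching its released position. Now I roll the caddy.

Run:
```python
from h import *
R=Rh(TY,0);rv=Ro.from_matrix(tool(R,1)).as_rotvec()
def P(y,z): 
    w=TC+R@[-.01,y,0];w[2]=z;return w
bot.goto(P(-.125,.20),rv);bot.line_to(P(-.125,.058));
bot.line_to(P(-.100,.058),max_speed=.05);print(status())
for y in np.arange(-.09,.0161,.006):
    bot.line_to(P(y,.058),max_speed=.04);f=np.array(bot.current_contact_force());print(round(y+.095,3),f.round(1).tolist(),end=' ')
    if f@R[:,1]<-12: break
bot.hold(.3);print(status())
bot.line_to(P(y-.03,.058),max_speed=.06);bot.line_to(P(y-.03,.25))
bot.goto([.40,-.25,.35],rv)
t=bot.read_camera("top");cv2.imwrite("pics/t8.png",cv2.resize(t["pixels"][70:235,100:310],None,fx=3.6,fy=3.6));print(status())
```

```text
t79.4 f[0.1, -0.6, 0.9] op0.2 g0
0.005 [-0.3, 0.1, -0.6] 0.011 [0.3, -0.2, 0.4] 0.017 [0.1, -0.1, 0.2] 0.023 [0.6, 0.8, -0.5] 0.029 [0.5, -0.1, -1.3] 0.035 [-0.3, -0.4, 0.4] 0.041 [-0.5, 0.8, 0.4] 0.047 [0.6, -0.3, 0.5] 0.053 [-0.4, -0.6, -0.3] 0.059 [0.0, 0.6, -0.4] 0.065 [0.5, 0.1, -0.0] 0.071 [0.3, -0.1, -0.1] 0.077 [0.4, 0.0, 1.1] 0.083 [0.0, -0.0, 0.5] 0.089 [-0.3, -0.1, -0.4] 0.095 [1.0, 0.2, -0.7] 0.101 [-0.5, -7.4, 1.0] 0.107 [-4.3, -26.9, 6.9] t85.2 f[-3.5, -25.7, 7.5] op0.4 g13
t89.1 f[0.5, -0.3, 0.4] op0.5 g0
```

View pics/t8.png

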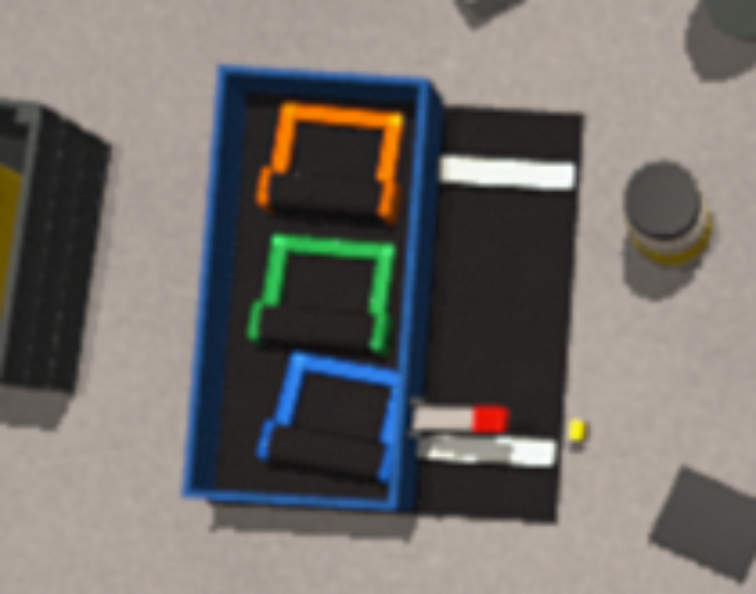

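The caddy is against the far end stop. All three handles lie in the tray, the pedal is up at (490,418), and the tub is still standing at (665,200).

```bash
python3 -c "
from workcell import bot
print(bot.job_done())"
```

```text
the job is handed in; nothing more can be done
None
```

I handed in the job at about 89 s: all three handles lie flat in the tray, the brake is released, the caddy is at the far end stop and the tub still stands; the blue handle lies slightly twisted close to the tray wall.

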